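# Raise the counterweighted guard of the loaded press station

### The arm

A 7-joint arm with a two-finger parallel gripper is mounted at the origin on the work surface. World frame = base frame: x ahead of the robot, y to its left, z up, the work surface at z = 0. Lengths are in m, angles in rad, forces in N, time in s.
With the tool pointing down it reaches from about 0.425 to 1.025 m from the base axis. Payload 3.6 kg.
Tool frame: the origin (TCP) lies midway between the tips of the shut fingers; the grasp point (between the pads) lies robot.hold_point_z behind it (robot.hold_point_z is the distance from the TCP to the grasp point, in m); x points along the fingers, y is the direction in which the jaws open and shut, and the axes are right-handed (so a half turn about x gives the same grasp; the last joint's range is limited). The gripper opens to 85 mm and grips with 20 to 120 N. Pads are 22 mm wide; open, the fingers measure 114 mm over their backs; the gripper's body (76 mm by 85 mm) begins 54 mm behind the grasp point. The pads swing forward as they close: fully open they stand 13 mm farther back than shut.
Start: joints at [1.177, 0.591, 0.048, 1.609, -0.033, 0.943, -0.034], TCP at [0.214, -0.693, 0.231] pointing down, gripper open.
Joint ranges: [-2.69, 2.69], [-0.47, 2.24], [-1.27, 1.36], [0.19, 2.51], [-1.53, 4.68], [0.08, 2.07], [-3.09, 3.09]. Speed limits (rad/s): [2.57, 2.57, 3.14, 3.14, 3.14, 3.14, 3.14].

### API

Orientations are given as [roll, pitch, yaw] about the fixed x, y, z axes, in that order (R = Rz(yaw) Ry(pitch) Rx(roll)).
In Python, from rig import telemetry, imaging, workorder, find_in, pinpoint, robot gives the robot as it stands. The module is installed in compiled form; this text tells all that it offers.
- The arm moves only by the tool arm_command, never from a script. Its argument "increments" is one flat list of numbers, 5 for each row, row after row: the finger opening in mm, from 0 to 85.4, then the shift along the tool's x, y, z in mm, then the turn about the tool's x in rad. In form: [fingers, dx, dy, dz, spin, fingers, dx, dy, dz, spin, ...]. A call has 1 to 10 rows; each row shifts and turns the pose as measured when the row begins, along the tool's axes as they then stand; what a row does not reach is not made up. A row lasts 1/8 s, in which the tool goes at most 62.5 mm and 10.7 degrees, less where a joint would pass 70% of its speed; a pose out of reach is approached as far as the arm can. A call is refused whole if a number of a shift passes 62.5 or a number of a turn 0.188, either way. A call with a gripper value outside its range is refused whole. The fingers move at their own pace and stop on an object; "newtons" is the grip in N (left out, the last holds). Time passes only in rows, so rows that do not move let the fingers close. It gives the time, the measured TCP pose, the force and the opening at its end, in the units of the state.
- telemetry.read_state(): the state, without advancing time (a new reading comes with each control period).
- imaging.camera(name): name is "scene" or "top"; returns (picture, depth): 480x640x3 uint8, blue, green, red; 480x640 float32, m along the optical axis (not along the pixel's ray), 0 where there is no reading.
- imaging.get_calibration(name): a dict with "K" (3x3 intrinsics, pixels), "rvec" (rotation vector, rad) and "tvec" (3), from world to camera coordinates, as OpenCV has them. Camera axes: x right, y down, z forward; pixel columns grow to the right and rows downward; lengths in m; the calibration is good to about 2 mm. A picture is of the moment at which its call begins. get_calibration takes no time and is no camera call.
- workorder.hand_in(): hands the job in, once; it reports no verdict.
Trained networks look in the newest picture that a camera, given by its name, has taken for a name from the list of things; names that differ only in an ending like _2 or _b are one class to them, and where a whole thing is asked for, a point or a joint stands for the part that bears it (a point fixed in the world has none). Each returns a list of dicts, best first, with "p" (0 to 1); they miss things now and then, are a little off and sometimes report something else, mostly with a low value. They report only what shows in the picture. A call takes as long as a camera call. They do not tell look-alikes from the thing itself.
- find_in(camera, label): "location" ([x, y, z] in m, in world coordinates, good to about 4 mm: the middle of the surface that is visible of it).
- pinpoint(camera, label): "location" ([x, y, z] in m, in world coordinates, good to about 4 mm: a listed point, or the origin of a listed thing).
The state is a dict: "time_s": time; "joint_pos": joint angles; "joint_vel": joint speeds; "tau": joint torques, N m; "tool_pos": TCP position; "tool_rot": TCP orientation; "ft_force": force on the tool from outside, world axes, zero at the start; "moment": the same for the moment, N m; "grip_width": finger opening in m.
Only numpy, scipy, OpenCV 4.12 (cv2) and the standard library are available. Lean on these libraries where they do the work, as an engineer would, in place of code of your own. Each camera call takes 0.05 s, during which the arm holds its last target. There are 200 camera calls.

### The job

One of the two die stations on the bench has a copper cone standing on its die. With the fingertips, gently push the guard rail of that station up past its balance point, without flinging it, so that it stays raised against its upper stop when you let go. Only push: pick nothing up, leave the other station's guard down, and do not disturb the cone or the things standing about.

Things in the scene. Friction and masses are not known exactly. Their poses are not given: they have to be found in the camera images.
- station_cone: fixed station whose die has the copper cone standing on it. Grey base plate 190 x 160 x 16 mm on the bench; origin at the centre of its underside on the bench, x pointing from the guard's rail side (towards the robot) to its hinge side, y along the hinge, z up. A round steel die, 68 mm across, stands at x = -20 mm, y = 0; its flat top is 60 mm above the bench. Two green posts, 116 mm high, at x = +60 mm, y = +-66 mm carry the guard
- guard_cone (a joint): hinge of the counterweighted guard of that station, rad: 0 = lowered (side arms sloping 20 degrees above level, towards the robot), growing as the rail goes up and back; 1.5 = upper stop (arms 106 degrees from level, leaning back away from the robot). Left alone it sinks back to 0 from below about 0.7 and goes on by itself to the upper stop from above about 0.85. The hinge is damped; 1 to 4 N at the rail move it
- rail_cone (a point): middle of the guard's rail, a round steel bar of 16 mm diameter, 200 mm long, along the hinge direction, joined at its ends by two flat side arms to the hinge, 190 mm from the hinge axis; the rail is 165 mm above the bench when lowered. There is free space on the robot's side of the rail and under it. Two dark round counterweights sit on short tails by the hinge, outside the posts, and swing with the guard
- hinge_cone (a point): middle of the guard's hinge axis, 100 mm above the bench
- station_bare: fixed station, same build and size, whose die is empty. Grey base plate 190 x 160 x 16 mm on the bench; origin at the centre of its underside on the bench, x pointing from the guard's rail side (towards the robot) to its hinge side, y along the hinge, z up. A round steel die, 68 mm across, stands at x = -20 mm, y = 0; its flat top is 60 mm above the bench. Two green posts, 116 mm high, at x = +60 mm, y = +-66 mm carry the guard
- guard_bare (a joint): hinge of the counterweighted guard of that station, rad: 0 = lowered (side arms sloping 20 degrees above level, towards the robot), growing as the rail goes up and back; 1.5 = upper stop (arms 106 degrees from level, leaning back away from the robot). Left alone it sinks back to 0 from below about 0.7 and goes on by itself to the upper stop from above about 0.85. The hinge is damped; 1 to 4 N at the rail move it
- rail_bare (a point): middle of the guard's rail, a round steel bar of 16 mm diameter, 200 mm long, along the hinge direction, joined at its ends by two flat side arms to the hinge, 190 mm from the hinge axis; the rail is 165 mm above the bench when lowered. There is free space on the robot's side of the rail and under it. Two dark round counterweights sit on short tails by the hinge, outside the posts, and swing with the guard
- hinge_bare (a point): middle of the guard's hinge axis, 100 mm above the bench
- workpiece: loose copper cone, 60 mm across at the foot and 56 mm high, standing on the die of station_cone; origin at the centre of its foot, z up
- cone_left: bystander: loose copper cone of the same size on the bench at the far left; origin under its foot
- cone_right: bystander: loose copper cone of the same size on the bench at the far right; origin under its foot
- gauge_block: bystander: loose steel block 40 x 30 x 35 mm standing between the stations; origin under its centre
- die_ring: bystander: loose steel ring 72 mm across, 20 mm high, lying in front of the gap between the stations; origin under its centre
- punch: bystander: loose dark steel punch, 60 mm high, flange 52 mm across, at the back left; origin under its centre
- oil_bottle: bystander: loose white bottle 56 mm across, 130 mm high, at the back right; origin under its centre
- mallet: bystander: loose hammer lying at the right
Mind the look-alikes: they are no part of the job. Leave any green or white look-alike of the workpiece alone.

How it is judged:
On the way:
1. the fingers push the loaded station's guard up (value of joint guard_cone above 0.3 rad and contact force between the fingers and station_cone above 0.1 N), for 0.1 s.
At the end, for the whole second after the job is handed in: the guard over the loaded die stands at its upper stop (joint above 1.42 rad) at rest; the other guard is down (below 0.08 rad); the cone still stands upright on its die within 15 mm of its start, and each bystander is within 30 mm of its start (value of joint guard_cone above 1.42 rad and velocity of joint guard_cone below 0.1 rad/s and linear speed of workpiece below 0.02 m/s and value of joint guard_bare below 0.08 rad and not (distance of workpiece from where it was at the start of the episode above 0.015 m) and angle between workpiece's own z axis and vertical below 0.15 rad and not (distance of cone_left from where it was at the start of the episode above 0.03 m) and not (distance of cone_right from where it was at the start of the episode above 0.03 m) and not (distance of gauge_block from where it was at the start of the episode above 0.03 m) and not (distance of die_ring from where it was at the start of the episode above 0.03 m) and not (distance of punch from where it was at the start of the episode above 0.03 m) and not (distance of oil_bottle from where it was at the start of the episode above 0.03 m) and not (distance of mallet from where it was at the start of the episode above 0.03 m)); the robot touches nothing.
It fails at once if the other station's guard is raised (more than 0.15 rad) (value of joint guard_bare above 0.15 rad).
It fails at once if the guard is flung (faster than 3.5 rad/s) (velocity of joint guard_cone above 3.5 rad/s).
It fails at once if the fingers press a station or its guard with more than 30 N (contact force between the fingers and station_cone above 30 N or contact force between the fingers and station_bare above 30 N).
It fails at once if the copper cone on the die is moved by more than 15 mm, lifted or tipped (distance of workpiece from where it was at the start of the episode above 0.015 m or angle between workpiece's own z axis and vertical above 0.3 rad).
It fails at once if a bystander is moved by more than 30 mm, or lifted (distance of any of cone_left, cone_right, gauge_block, die_ring, punch, oil_bottle, mallet from where it was at the start of the episode above 0.03 m).
It also fails if it takes over 51 s, if anything falls off the work surface, if the arm or the gripper's body presses on something with over 40 N, if the wrist force passes 120 N, or if a joint passes its speed limit or range.

## Working session

There is one attempt and no reset: what is moved stays moved. The work goes in short steps, Python scripts to look and compute and a tool call to move; the robot and the scene stay as the last step left them, time stands still between calls to the robot, and variables do not carry over. Pictures are saved under pics/ and viewed, about 8 in all and at most 12, crops included, and the job is handed in when it is done.

Besides the shell and the picture viewer there is one more tool, called after "Request:" as a command line: name --argument value ..., lists and objects as JSON in quotes. arm_command: Moves the arm, as the interface text tells. Its arguments: {"type":"object","properties":{"increments":{"type":"array"},"newtons":{"type":"number"}},"required":["increments"]}

```bash
mkdir -p pics
python3 - <<'E'
from rig import telemetry, imaging, find_in, pinpoint, robot
import cv2, numpy as np
np.set_printoptions(precision=4,suppress=True)
s=telemetry.read_state()
for k in ("time_s","joint_pos","tool_pos","tool_rot","ft_force","grip_width"): print(k,s[k])
print(robot.hold_point_z)
for c in ("scene","top"):
    im,d=imaging.camera(c); cv2.imwrite(f"pics/{c}0.png",im)
    cal=imaging.get_calibration(c); R=cv2.Rodrigues(np.array(cal["rvec"]))[0]
    print(c,"cam at",-R.T@np.array(cal["tvec"]).ravel())
    for l in ("rail_cone","hinge_cone","rail_bare","hinge_bare","station_cone","workpiece"):
        for r in pinpoint(c,l)[:4]:
            p=np.array(r["location"]); uv=cv2.projectPoints(p.reshape(1,3),np.array(cal["rvec"]),np.array(cal["tvec"]),np.array(cal["K"]),None)[0].ravel()
            print(c,l,round(r["p"],2),p,uv.round())
E
```

```text
time_s 0.0
joint_pos [ 1.1775  0.5921  0.0483  1.6099 -0.0333  0.9427 -0.0337]
tool_pos [ 0.2139 -0.6919  0.2301]
tool_rot [-1.519   1.5685  1.9225]
ft_force [-0.7791  0.0591 -0.2528]
grip_width 0.08574217451380584
0.0187
scene cam at [1.1934 0.8383 0.8001]
scene rail_cone 0.78 [ 0.5309 -0.1878  0.1698] [282. 205.]
scene hinge_cone 0.73 [ 0.7032 -0.2127  0.0963] [224. 244.]
scene rail_bare 0.87 [0.4657 0.2364 0.1671] [411. 269.]
scene hinge_bare 0.8 [0.6412 0.2168 0.099 ] [344. 318.]
scene station_cone 0.75 [ 0.6518 -0.2062 -0.0016] [244. 268.]
scene workpiece 0.76 [ 0.4521 -0.1977 -0.002 ] [303. 247.]
scene workpiece 0.68 [ 0.6282 -0.2095  0.0613] [250. 246.]
scene workpiece 0.52 [ 0.5622 -0.0076  0.0001] [311. 291.]
top cam at [0.4199 0.0089 1.3238]
top rail_cone 0.61 [ 0.5315 -0.1898  0.1653] [400. 253.]
top hinge_cone 0.69 [ 0.7048 -0.2153  0.0979] [406. 190.]
top hinge_cone 0.59 [ 0.653  -0.2048  0.    ] [396. 216.]
top rail_bare 0.83 [0.4664 0.2359 0.1625] [226. 275.]
top hinge_bare 0.69 [0.6438 0.2173 0.1052] [240. 208.]
top station_cone 0.96 [ 0.652  -0.2055  0.0022] [396. 216.]
top station_cone 0.16 [0.6435 0.2209 0.099 ] [239. 209.]
top workpiece 0.92 [ 0.563  -0.0092  0.0016] [326. 246.]
top workpiece 0.72 [ 0.6238 -0.2034  0.0638] [399. 223.]
top workpiece 0.63 [ 0.4476 -0.198   0.002 ] [393. 289.]
top workpiece 0.18 [ 0.3371 -0.4429  0.0047] [482. 331.]
```

View pics/scene0.png

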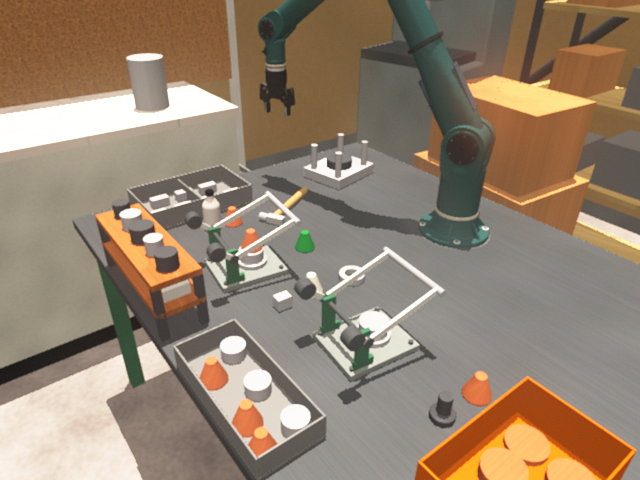

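View pics/top0.png

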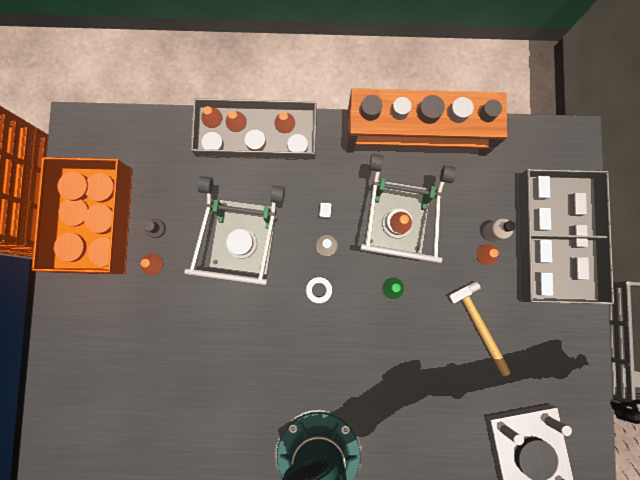

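The scene picture shows a copper cone on the die of the far station at (250,243); the near station's die at (372,325) is empty. In the top picture the same station is on the right, with the cone at (400,222).

Things that could be mistaken for the target, by pixel:
- **Rails (top view):** the loaded station's at (400,253), and the bare station's at (226,275).
- **Cones (top view):** copper on the die at (400,222), copper bystanders at (151,264) and (488,254), green look-alike at (393,288), and white look-alike at (326,245).

My choice is the right-hand station's rail at (400,253). I'll check it in one close crop.

Run:
```python
from rig import telemetry
import cv2, numpy as np
from scipy.spatial.transform import Rotation as Ro
np.set_printoptions(precision=4,suppress=True)
a=cv2.imread("pics/scene0.png")[170:300,170:350]; b=cv2.imread("pics/top0.png")[140:310,340:520]
cv2.imwrite("pics/crop1.png",np.hstack([cv2.resize(a,(400,400)),cv2.resize(b,(400,400))]))
open("h.py","w").write('''
import numpy as np
from scipy.spatial.transform import Rotation as Ro
rail=np.array([.5312,-.1888,.165]); hinge=np.array([.7040,-.2140,.100])
yaw=np.arctan2(*(hinge-rail)[1::-1]); X=np.array([np.cos(yaw),np.sin(yaw),0]); Y=np.array([-X[1],X[0],0]); Z=np.array([0,0,1.])
def st(s): # TCP in station axes rel. hinge
    d=np.array(s["tool_pos"])-hinge; return np.array([d@X,d@Y,d[2]+.1])
def R(s): return Ro.from_euler("xyz",s["tool_rot"]).as_matrix()
def railat(q): t=np.radians(20)+q; return np.array([-.19*np.cos(t),0,.1+.19*np.sin(t)])
''')
from h import *
s=telemetry.read_state(); M=R(s); print(M, np.degrees(yaw))
y=M[:,1]; print("spin to hinge dir", [np.arctan2(np.dot(np.cross(y,sg*Y),M[:,0]),y@(sg*Y)) for sg in(1,-1)])
tgt=rail-.07*X; tgt[2]=.23; d=tgt-np.array(s["tool_pos"]); print("world d",d,"tool mm",M.T@d*1000)
```

```text
[[-0.      0.2954 -0.9554]
 [-0.0001 -0.9554 -0.2954]
 [-1.      0.0001  0.    ]] -8.297144969836875
spin to hinge dir [np.float64(-2.696942808789014), np.float64(0.44464984480077924)]
world d [ 0.2478  0.514  -0.0013] tool mm [   1.2827 -417.866  -388.5685]
```

View pics/crop1.png

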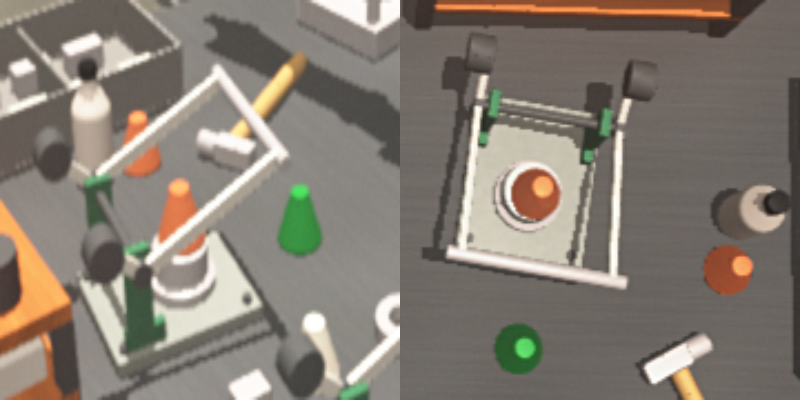

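The crop confirms it: the right station's die carries the copper cone, its guard is down, and the green look-alike stands in front of its rail. I'll shut the fingers and align the jaws with the rail.

Request:
arm_command --increments '[0,0,0,0,0.15,0,0,0,0,0.15,0,0,0,0,0.145,0,0,0,0,0]' --newtons 20

```text
time_s: 1.2
tool_pos: [0.2141, -0.6927, 0.2315]
tool_rot: [2.971, 1.57, -0.329]
ft_force: [0.1, 0.2, 0.1]
grip_width: 0.0125
```

```bash
cat > g.py <<'E'
from rig import telemetry
from h import *
np.set_printoptions(precision=4,suppress=True)
s=telemetry.read_state(); M=R(s); y=M[:,1]
print("t",s["time_s"],"tcp",s["tool_pos"],"station",st(s),"F",np.array(s["ft_force"]),"w",s["grip_width"])
print("tool y,z in station", [round(float(v),3) for v in (y@X,y@Y,M[:,2]@X,M[:,2]@Y)],"spin left",np.arctan2(np.dot(np.cross(y,-Y),M[:,0]),y@-Y))
tgt=rail-.07*X; tgt[2]=.23; print("to pre, tool mm",M.T@(tgt-np.array(s["tool_pos"]))*1000)
E
python3 g.py
```

```text
t 1.2 tcp [ 0.2141 -0.6927  0.2315] station [-0.4157 -0.5444  0.2315] F [0.1189 0.1509 0.0582] w 0.012454493321333204
tool y,z in station [-0.013, -1.0, -1.0, 0.013] spin left -0.01303559898407258
to pre, tool mm [   1.5035 -546.5511 -163.9113]
```

Request:
arm_command --increments '[0,0,-50,-15,0,0,0,-50,-15,0,0,0,-50,-15,0,0,0,-50,-15,0,0,0,-50,-15,0,0,0,-50,-15,0,0,0,-50,-15,0,0,0,-50,-15,0,0,0,-50,-15,0,0,0,-50,-15,0]'

```text
time_s: 2.45
tool_pos: [0.442, -0.213, 0.2317]
tool_rot: [2.282, 1.559, -0.997]
ft_force: [0.5, -1.0, -0.3]
grip_width: 0.0002
```

```bash
python3 g.py
```

```text
t 2.45 tcp [ 0.442  -0.213   0.2317] station [-0.2594 -0.0368  0.2317] F [ 0.5402 -0.9791 -0.2662] w 0.0002118141894684272
tool y,z in station [0.007, -1.0, -1.0, -0.007] spin left 0.00695530713317056
to pre, tool mm [  1.5256 -36.6948 -15.0097]
```

Request:
arm_command --increments '[0,0,-37,-5,0,0,30,0,0,0,0,30,0,0,0,0,30,0,0,0,0,2,0,0,0]'

```text
time_s: 3.08
tool_pos: [0.4595, -0.1709, 0.14]
tool_rot: [2.724, 1.552, -0.529]
ft_force: [-0.6, 0.1, -0.2]
grip_width: 0.0001
```

```bash
python3 - <<'E'
from rig import imaging,pinpoint
import cv2
im,d=imaging.camera("scene"); cv2.imwrite("pics/s2.png",cv2.resize(im[90:330,150:470],(800,600)))
for l in("rail_cone","hinge_cone"): print([(round(r["p"],2),r["location"]) for r in pinpoint("scene",l)[:2]])
E
python3 g.py
```

```text
[(0.61, [0.5331, -0.1888, 0.1698]), (0.31, [0.5991, 0.47, -0.0011])]
[(0.65, [0.7056, -0.213, 0.0991]), (0.41, [0.6397, 0.2165, 0.0992])]
t 3.225 tcp [ 0.4612 -0.1717  0.1422] station [-0.2463  0.0068  0.1422] F [0.199  0.57   0.1814] w -0.0002686794763375654
tool y,z in station [0.032, -0.999, -0.999, -0.032] spin left 0.031873700844735266
to pre, tool mm [-87.7174   7.6492  -3.4426]
```

View pics/s2.png

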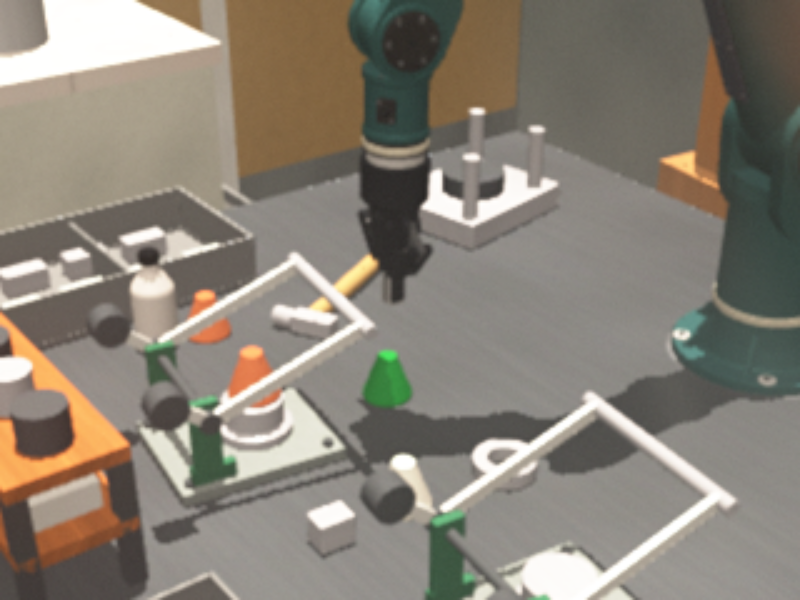

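Crop of the scene: the shut fingertips (395,290) stand in front of the middle of the rail (335,290), clear of the green cone (387,375). The guard is still down. Next I approach until contact.

Request:
arm_command --increments '[0,2,5,-20,0.03,0,2,0,-15,0,0,0,0,-8,0,0,0,0,-3,0,0,0,0,-3,0]'

```text
time_s: 3.85
tool_pos: [0.5121, -0.1839, 0.1434]
tool_rot: [2.851, 1.542, -0.433]
ft_force: [-0.3, 1.0, -0.1]
grip_width: 0.0
```

```bash
python3 g.py
```

```text
t 3.85 tcp [ 0.5121 -0.1839  0.1434] station [-0.1942  0.0021  0.1434] F [-0.2954  0.9937 -0.1089] w 4.046366059394613e-05
tool y,z in station [0.003, -1.0, -1.0, -0.003] spin left 0.003058113529849585
to pre, tool mm [-87.938    2.6413  47.9932]
```

Request:
arm_command --increments '[0,5,0,-2,0,0,2,0,-3,0]'

```text
time_s: 4.1
tool_pos: [0.5137, -0.184, 0.1357]
tool_rot: [2.788, 1.549, -0.495]
ft_force: [-6.8, 1.8, 4.2]
grip_width: -0.0001
```

```bash
python3 g.py
```

```text
t 4.1 tcp [ 0.5137 -0.184   0.1357] station [-0.1927  0.0022  0.1357] F [-6.7663  1.8204  4.2127] w -6.850057608647404e-05
tool y,z in station [0.003, -1.0, -1.0, -0.003] spin left 0.002920899915183017
to pre, tool mm [-95.3187   2.7674  50.0108]
```

Contact: 7 N, with friction available. Now I move up along the arc while pressing slightly.

Request:
arm_command --increments '[0,-7,0,-4,0,0,-8,0,-4,0,0,-8,0,-4,0]'

```text
time_s: 4.47
tool_pos: [0.5222, -0.1851, 0.1582]
tool_rot: [2.647, 1.556, -0.637]
ft_force: [-2.7, 0.7, -0.9]
grip_width: 0.0003
```

```bash
python3 g.py
python3 - <<'E'
from rig import imaging,pinpoint
imaging.camera("scene")
print([(round(r["p"],2),r["location"]) for r in pinpoint("scene","rail_cone")[:2]])
E
```

```text
t 4.475 tcp [ 0.5222 -0.1851  0.1582] station [-0.1841  0.0024  0.1582] F [-2.7436  0.6622 -0.9118] w 0.00029780966231270767
tool y,z in station [0.002, -1.0, -1.0, -0.002] spin left 0.0022251459711266066
to pre, tool mm [-72.5253   2.7243  59.6139]
[(0.96, [0.5419, -0.1896, 0.1852])]
```

The rail follows: the guard is at about 0.12 rad, the force about 3 N.

Request:
arm_command --increments '[0,-9,0,-6,0,0,-9,0,-6,0,0,-9,0,-6.5,0,0,-8.5,0,-7,0,0,-8,0,-7.5,0,0,-8,0,-7.5,0]'

```text
time_s: 5.32
tool_pos: [0.5611, -0.1905, 0.2146]
tool_rot: [2.435, 1.561, -0.849]
ft_force: [-2.4, -0.8, 1.0]
grip_width: -0.0005
```

```bash
python3 g.py
python3 - <<'E'
from rig import imaging,pinpoint
from h import *
imaging.camera("scene")
for r in pinpoint("scene","rail_cone")[:2]:
    d=np.array(r["location"])-hinge; print(r["p"],d@X,d@Y,d[2]+.1,"q",np.arctan2(d[2],-d@X)-np.radians(20))
E
```

```text
t 5.325 tcp [ 0.5611 -0.1905  0.2146] station [-0.1448  0.0027  0.2146] F [-2.4048 -0.781   1.0265] w -0.0004907372960699533
tool y,z in station [0.002, -1.0, -1.0, -0.002] spin left 0.0018382166459639333
to pre, tool mm [-16.1854   2.5984  99.6661]
0.68 -0.12506459964413544 0.001770851730694487 0.2399 q 0.49226403746886777
```

Request:
arm_command --increments '[0,-6.5,0,-8.5,0,0,-6,0,-9,0,0,-5.5,0,-9,0,0,-5,0,-9.5,0,0,-4.5,0,-9.5,0,0,-4,0,-9.5,0]'

```text
time_s: 6.18
tool_pos: [0.6226, -0.1988, 0.2501]
tool_rot: [2.73, 1.553, -0.554]
ft_force: [-0.7, 0.4, 0.5]
grip_width: -0.0001
```

```bash
cat > k.py <<'E'
from rig import imaging,pinpoint
from h import *
imaging.camera("scene")
for r in pinpoint("scene","rail_cone")[:2]:
    d=np.array(r["location"])-hinge; print(r["p"],d@X,d@Y,d[2]+.1,"q",np.arctan2(d[2],-d@X)-np.radians(20))
E
python3 g.py; python3 k.py
```

```text
t 6.175 tcp [ 0.6226 -0.1988  0.2501] station [-0.0828  0.0032  0.2501] F [-0.6547  0.3603  0.4614] w -0.0001483631403287832
tool y,z in station [0.003, -1.0, -1.0, -0.003] spin left 0.0026497473232359628
to pre, tool mm [ 17.5052   2.6941 162.1825]
0.64 -0.06209731761580868 -0.0003648902867670905 0.2803 q 0.8900433012830555
```

Request:
arm_command --increments '[0,-3,0,-9,0,0,-2,0,-9,0,0,-2,0,-9,0,0,-1,0,-9,0,0,-1,0,-8,0]'

```text
time_s: 6.9
tool_pos: [0.67, -0.2052, 0.2602]
tool_rot: [2.783, 1.551, -0.5]
ft_force: [-0.0, 0.7, -0.3]
grip_width: -0.0001
```

```bash
python3 g.py; python3 k.py
```

```text
t 6.9 tcp [ 0.67   -0.2052  0.2602] station [-0.0349  0.0038  0.2602] F [-0.0449  0.7034 -0.341 ] w -0.00014348033141980065
tool y,z in station [0.003, -1.0, -1.0, -0.003] spin left 0.003118739476234467
to pre, tool mm [ 26.3042   2.9447 210.2483]
0.57 -0.014964624811538187 0.0007483343169291016 0.2929 q 1.144308430403833
```

Past the balance point (about 1.14 rad). I'll back off towards the robot and let the guard settle against its stop.

Request:
arm_command --increments '[0,0,0,10,0,0,0,0,25,0,0,-5,0,35,0,0,-5,0,40,0,0,0,0,40,0,0,0,0,40,0,0,0,0,0,0,0,0,0,0,0,0,0,0,0,0,0,0,0,0,0]'

```text
time_s: 8.25
tool_pos: [0.4699, -0.1766, 0.2662]
tool_rot: [2.755, 1.553, -0.529]
ft_force: [-0.4, -0.2, 0.4]
grip_width: 0.0001
```

```bash
python3 g.py; python3 k.py
python3 - <<'E'
from rig import imaging,pinpoint
import cv2
for c in("scene","top"):
    im,_=imaging.camera(c); cv2.imwrite(f"pics/{c}3.png",im)
    print(c,[(round(r["p"],2),[round(v,3) for v in r["location"]]) for l in("workpiece","rail_bare") for r in pinpoint(c,l)[:4]])
cv2.imwrite("pics/s3.png",cv2.resize(cv2.imread("pics/scene3.png")[90:330,150:470],(800,600)))
E
```

```text
t 8.25 tcp [ 0.4699 -0.1766  0.2662] station [-0.237   0.0032  0.2662] F [-0.4113 -0.2446  0.4158] w 0.0001186809525139729
tool y,z in station [0.002, -1.0, -1.0, -0.002] spin left 0.002238134857148065
to pre, tool mm [36.0751  2.9662  8.1828]
0.88 0.05670436286901381 0.002003804286653137 0.2844 q 1.5200604751504736
0.55 -0.30308982904559534 0.6528959224325971 -0.0022999999999999965 q -0.6745829803836639
scene [(0.84, [0.452, -0.195, -0.0]), (0.72, [0.626, -0.21, 0.066]), (0.49, [0.564, -0.006, 0.005]), (0.19, [0.584, 0.219, 0.002]), (0.64, [0.463, 0.239, 0.167])]
top [(0.84, [0.448, -0.195, 0.001]), (0.79, [0.567, -0.008, -0.001]), (0.67, [0.623, -0.205, 0.061]), (0.59, [0.466, 0.236, 0.169])]
```

View pics/s3.png

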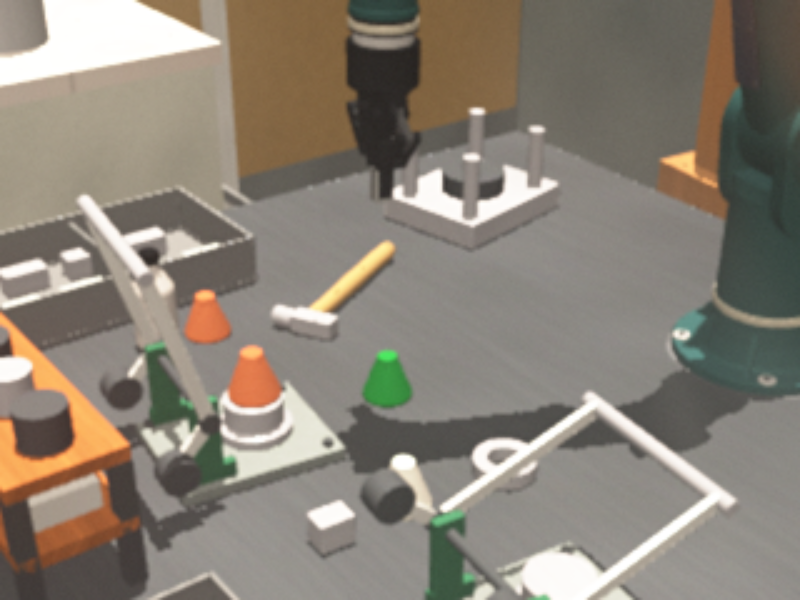

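View pics/top3.png

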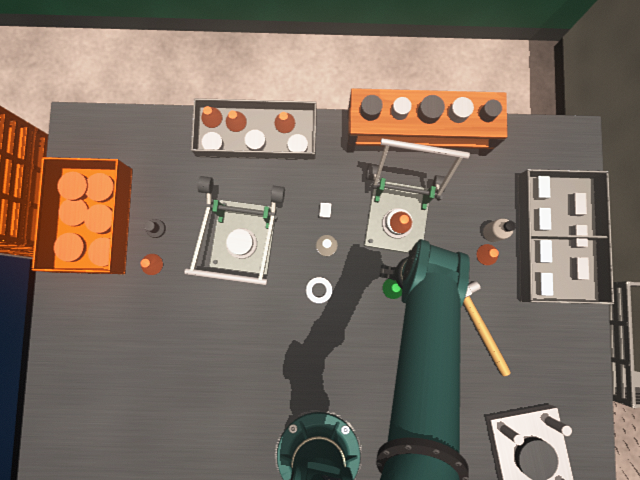

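Both pictures show the loaded guard raised and leaning back (rail at (425,150) in the top view). The cone is still on its die at (400,222), the bare guard is down, and the bystanders look unmoved. I'll wait briefly, re-check the guard and hand in.

Request:
arm_command --increments '[0,0,0,0,0,0,0,0,0,0,0,0,0,0,0,0,0,0,0,0]'

```text
time_s: 9.15
tool_pos: [0.469, -0.1765, 0.2661]
tool_rot: [2.741, 1.554, -0.543]
ft_force: [-0.7, -0.1, 0.4]
grip_width: 0.0
```

```bash
python3 k.py; python3 -c "
from rig import workorder; print(workorder.hand_in())"
```

```text
0.85 0.05536437029049066 0.0007978109659822697 0.2837 q 1.5144571576923214
0.55 -0.17870347179889698 0.4132372190002019 0.0039000000000000007 q -0.8424650342718921
the job is handed in; nothing more can be done
None
```

I pushed the loaded (right-hand) station's guard up with shut fingertips against the middle of its rail. I followed the arc at about 0.4 to 0.5 rad/s; the largest force read at the end of a move was about 8 N. At about 1.14 rad, past the balance point, I backed off and it went to its upper stop by itself. The job was handed in at about 9 s.

- **Guard:** after a wait of about half a second, the rail measured about 1.51 rad, against 1.52 before it, so it looked at rest at the stop.
- **Cone and other guard:** the cone still stands on its die at its start position, within about 5 mm (the networks' accuracy). The bare station's rail is still at 0.165 m.
- **Bystanders and robot:** the bystanders look unmoved, judged by eye in the last pictures; I did not measure them, and the arm hid part of the mallet's head in the top view. The arm is clear and touches nothing.
- **Checks that failed:** none. The network's low-confidence second hits for the rail, such as one at bench level, did not match the pictures, so I ignored them.

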